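# Make up two mosaic kits on the kit boards

### The arm

A 6-joint arm with a two-finger parallel gripper is mounted at the origin on a cart in front of the work surface, level with it; the furniture and walls round the work are solid. World frame = base frame: x ahead of the robot, y to its left, z up, the work surface at z = 0. Lengths are in mm, angles in degrees, forces in N, time in s.
With the tool pointing down it reaches from about 275 to 725 mm from the base axis. Payload 15.9 kg.
Tool frame: the origin (TCP) lies at the very end of the fingers, on their centre line; the grasp point (between the pads) lies 19 mm behind it; z points along the fingers, y is the line along which they close (so a half turn about z gives the same grasp; the last joint's range is limited). The gripper opens to 85 mm and grips with 20 to 120 N. Pads are 22 mm wide; open, the fingers measure 114 mm over their backs; the gripper's body (76 mm by 85 mm) begins 54 mm behind the grasp point. The pads swing forward as they close: fully open they stand 13 mm farther back than shut.
Start: joints at [75.401, 12.198, -1.971, 75.831, 0, 90], TCP at [126.02, 483.843, 231.306] pointing down, gripper open.
Joint ranges: [-170.91, 170.91], [-42.67, 98.43], [-65.05, 77.54], [-120.47, 116.71], [-90, 82.35], [-180, 180]. Speed limits (degrees/s): [108.29, 108.29, 136.94, 147.25, 180, 180].

### API

Orientations are given as [roll, pitch, yaw] about the fixed x, y, z axes, in that order (R = Rz(yaw) Ry(pitch) Rx(roll)).
In Python, from rig import r gives the robot as it stands.
- The arm moves only by the shell command python3 -m jog 'ROWS' [FORCE]. ROWS is JSON, a list of rows, each a list of 7 numbers: the turn, a rotation vector about the tool's x, y, z in degrees, then the shift along the tool's x, y, z in cm, then the closure, from 0 (fully open) to 1 (shut). A call has 1 to 12 rows; each row is the pose to reach, as a shift and turn from the pose commanded when the call began, along the tool's axes at that moment; what a row does not reach only later rows make up. A row lasts 1/12 s, in which the tool goes at most 41.7 mm and 7.16 degrees, less where a joint would pass 70% of its speed; a pose out of reach is approached as far as the arm can. A call with a gripper value outside its range is refused whole. The fingers move at their own pace and stop on an object; FORCE is the grip in N (left out, the last holds). Time passes only in rows, so rows that repeat a pose let the fingers close. It gives the time, the measured TCP pose, the force, the opening and the grip force at its end, in the units of the state.
- r.get_state(): the state, without advancing time (a new reading comes with each control period).
- r.capture(name): name is "scene" or "top" or "wrist"; returns the picture (480x640x3 uint8, red, green, blue); there is no depth.
- r.calibration(name): a dict with "fx", "fy", "cx", "cy" (pixels), "dist" ([k1, k2, p1, p2, k3] as OpenCV has them; the pictures are not rectified), "R" (3x3) and "t" (3): a world point X has camera coordinates R X + t. Camera axes: x right, y down, z forward; pixel columns grow to the right and rows downward; lengths in mm; the calibration is good to about 2 mm. A picture is of the moment at which its call begins: read the wrist's pose just before it. calibration takes no time and is no camera call; for the wrist camera it gives the pose at the moment of the call.
- r.sign_off(): hands the job in; it is judged then, once.
Trained networks look in the newest picture that a camera, given by its name, has taken for a name from the list of things; names that differ only in an ending like _2 or _b are one class to them, and where a whole thing is asked for, a point or a joint stands for the part that bears it (a point fixed in the world has none). Each returns a list of dicts, best first, with "confidence" (0 to 1); they miss things now and then, are a little off and sometimes report something else, mostly with a low value. They report only what shows in the picture. A call takes as long as a camera call. They do not tell look-alikes from the thing itself.
- r.cut_out(name, camera): "pixels" (480x640 bool, what is visible of it) and "rect" ([left, top, width, height] in pixels, round what is visible of it).
- r.pinpoint(name, camera): "centre" ([column, row] in pixels: a listed point, or the origin of a listed thing).
The state is a dict: "clock": time; "q": joint angles; "dq": joint speeds; "effort": joint torques, N m; "tool_pos": TCP position; "eef_rot": TCP orientation; "ft_force": force on the tool from outside, world axes, zero at the start; "torque": the same for the moment, N m; "opening": finger opening in mm; "grip_force": force on a finger pad.
Only numpy, scipy, OpenCV 4.12 (cv2) and the standard library are available. Lean on these libraries where they do the work, as an engineer would, in place of code of your own. Each camera call takes 0.05 s, during which the arm holds its last target. There are 200 camera calls.

### The job

Make up the two mosaic kits from the stock lying round the two boards. On the board with three framed places goes the cutting kit: the nippers lying in the long wide frame, the tweezers lying in the long narrow frame and the little jar standing upright in the square frame; on the board with two framed places goes the setting kit: the roll of masking tape flat in the big square frame and the wooden beating block, rubber side down, in the oblong frame. Everything ends let go, centred inside its own frame, flat on the board and lying along its frame, not up on the strips.

Things in the scene. Friction and masses are not known exactly. Their poses are not given: they have to be found in the camera images.
- board_three: fixed plywood board, 175 (x) x 242 (y) mm, with three places, each framed by dark strips 4 mm wide. Origin: centre of underside; 8 mm thick; strips stand 2.5 mm above it. Centres in the board's x, y (mm) and inner sizes x by y: nippers, long wide frame at (-38, 0), 83 x 212; tweezers, long narrow frame at (43, -38), 40 x 150; jar, square frame at (43, 78), 72 x 72.
- board_two: fixed plywood board, 147 (x) x 236 (y) mm, with two places, each framed by dark strips 4 mm wide. Origin: centre of underside; 8 mm thick; strips stand 2.5 mm above it. Centres in the board's x, y (mm) and inner sizes x by y: tape roll, square frame at (0, 44), 131 x 131; block, oblong frame at (0, -77), 132 x 67, so the block's length lies along the board's x.
- nippers: tile nippers with two red grips, lying flat: 61 (x) x 188 (y) x 14 (z) mm, rigid, 0.31 kg. Origin: centre of the outline, at the underside; z up; red grips towards +y, steel jaws towards -y. Pinch both grips together across x, 10 mm towards +y from the origin (about 57 mm wide there), fingertips low. Either way round is right in its frame.
- tweezers: steel tweezers, lying on edge: 15 (x) x 125 (y) x 8 (z) mm, rigid. Origin: centre of the outline, at the underside; y along the tool. Pinch the middle across x with the fingertips near the surface; 22 g. Either way round is right in its frame.
- jar: small closed jar with a steel cap and paper label, 50 mm across, 62 mm high, standing. Origin: centre of its underside; z up. Pinch across the body about 35 mm up.
- tape_roll: roll of masking tape lying flat, 111 mm outside, hole 78 mm across, wall about 16 mm, 25 mm high. Origin: centre of the hole, at the underside; z up. Pinch the wall (its middle lies 48 mm from the centre) with one finger in the hole.
- block: wooden beating block with a black rubber sole, 45 (x) x 110 (y) x 32 (z) mm. Origin: centre of its underside; z up; y along its length. Pinch across x.
There are look-alikes about, which are no part of the job. Leave any purple look-alike of the jar alone.

How it is judged (in metres and radians):
At the end, for the whole second after the job is handed in: Each thing rests on the board in its own frame, let go: within 15 mm of the place's centre in the board's x and y, underside less than 2.5 mm above the board, level within 0.08 rad; nippers and block along their frames within 0.15 rad, tweezers within 0.25 rad, either way round (x of nippers in the frame of board_three between -0.053 and -0.023 m and y of nippers in the frame of board_three between -0.015 and 0.015 m and z of nippers in the frame of board_three between 0.004 and 0.0105 m and angle between each of nippers, tweezers, jar, tape_roll, block's own z axis and vertical below 0.08 rad and linear speed of each of nippers, tweezers, jar, tape_roll, block below 0.02 m/s and angle between the y axis of nippers and the y axis of board_three, either way round below 0.15 rad and x of tweezers in the frame of board_three between 0.028 and 0.058 m and y of tweezers in the frame of board_three between -0.053 and -0.023 m and z of tweezers in the frame of board_three between 0.004 and 0.0105 m and angle between the y axis of tweezers and the y axis of board_three, either way round below 0.25 rad and x of jar in the frame of board_three between 0.028 and 0.058 m and y of jar in the frame of board_three between 0.063 and 0.093 m and z of jar in the frame of board_three between 0.004 and 0.0105 m and x of tape_roll in the frame of board_two between -0.015 and 0.015 m and y of tape_roll in the frame of board_two between 0.029 and 0.059 m and z of tape_roll in the frame of board_two between 0.004 and 0.0105 m and x of block in the frame of board_two between -0.015 and 0.015 m and y of block in the frame of board_two between -0.092 and -0.062 m and z of block in the frame of board_two between 0.004 and 0.0105 m and angle between the y axis of block and the x axis of board_two, either way round below 0.15 rad); the robot touches nothing.
It also fails if it takes over 125 s, if anything falls off the work surface, if the arm or the gripper's body presses on something with over 40 N, if the wrist force passes 120 N, or if a joint passes its speed limit or range.

## Working session

There is one attempt and no reset: what is moved stays moved. The work goes in short steps, Python scripts to look and compute and a shell command to move; the robot and the scene stay as the last step left them, time stands still between calls to the robot, and variables do not carry over. Pictures are saved under pics/ and viewed, at most 14 in all, crops included, and the job is handed in when it is done.

```bash
ls; mkdir -p pics
python3 - <<'E'
from rig import r
import cv2
for c in ("top","scene"):
    im=r.capture(c); cv2.imwrite(f"pics/{c}0.png",im[:,:,::-1]); k=r.calibration(c); print(c,k)
print(r.get_state())
for c in ("top",):
    for n in ("board_three","board_two","nippers","tweezers","jar","tape_roll","block"):
        print(n,[(round(d["confidence"],2),[round(v) for v in d["centre"]]) for d in r.pinpoint(n,c)],[(round(d["confidence"],2),d["rect"]) for d in r.cut_out(n,c)])
E
```

```text
pics
top {'fx': 473.59277180955377, 'fy': 473.59277180955377, 'cx': 315.7426230333285, 'cy': 244.52274717651383, 'dist': array([-0.10158344,  0.        ,  0.        ,  0.        ,  0.        ]), 'R': array([[ 0.02476544, -0.99969229, -0.0014129 ],
       [-0.99593892, -0.02455004, -0.08661968],
       [ 0.08655834,  0.00355234, -0.99624045]]), 't': array([  68.99613948,  585.19008303, 1108.11790883])}
scene {'fx': 496.600324118702, 'fy': 496.600324118702, 'cx': 319.39705382726646, 'cy': 243.61786885846777, 'dist': array([-0.06253398,  0.        ,  0.        ,  0.        ,  0.        ]), 'R': array([[ 0.71580938, -0.69810917, -0.01614048],
       [-0.49960247, -0.4958472 , -0.71030481],
       [ 0.48786709,  0.51650667, -0.70370914]]), 't': array([-344.75359004,  348.09483948,  869.66260005])}
{'clock': 0.1, 'q': array([ 7.54015039e+01,  1.22224442e+01, -2.00426368e+00,  7.58306450e+01,
        1.15549910e-03,  9.00003608e+01]), 'dq': array([-0.0142401 , -0.06704215,  0.12265689, -0.02516836, -0.07617696,
        0.07559756]), 'effort': array([ 2.99386324e-03, -6.87254977e+01,  4.8780
[... 206 characters left out ...]
t_force': array([0.38860087, 0.18423051, 0.51332523]), 'torque': array([-0.03009771,  0.04958911, -0.00854066]), 'grip_force': 0.0, 'opening': 85.43472320974938}
board_three [(0.7, [398, 289])] [(0.81, [345.3, 250.2, 98.8, 81.8])]
board_two [(0.68, [500, 284]), (0.58, [272, 288])] [(0.77, [222.6, 258.0, 98.7, 65.3])]
nippers [(0.71, [348, 221])] [(0.6, [308.2, 208.4, 77.2, 21.9])]
tweezers [(0.67, [422, 219])] []
jar [(0.79, [172, 274]), (0.65, [133, 275])] [(0.71, [115.5, 266.7, 29.6, 19.0]), (0.67, [153.0, 263.2, 28.5, 20.9])]
tape_roll [(0.8, [501, 282])] [(0.73, [480.1, 258.7, 50.9, 49.9])]
block [(0.73, [261, 210])] [(0.66, [224.0, 259.5, 97.3, 66.4]), (0.6, [240.1, 188.4, 43.0, 46.9])]
```

Run:
```python
import cv2
im=cv2.imread("pics/top0.png")[150:390,90:550]
cv2.imwrite("pics/top0c.png",cv2.resize(im,(800,417),interpolation=cv2.INTER_CUBIC))
```

```text
(no output)
```

View pics/top0c.png

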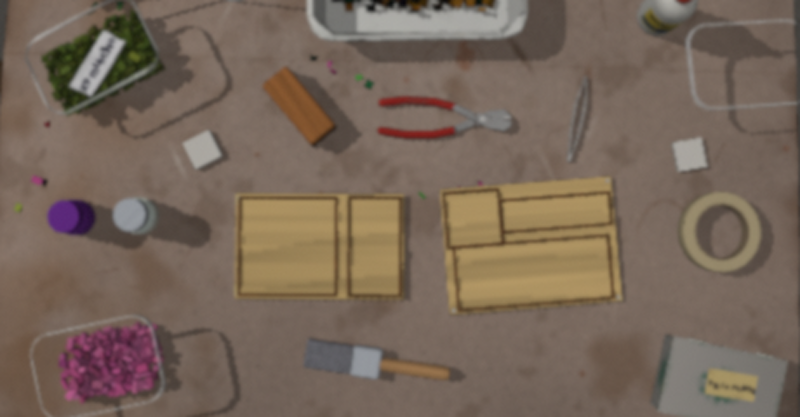

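View pics/scene0.png

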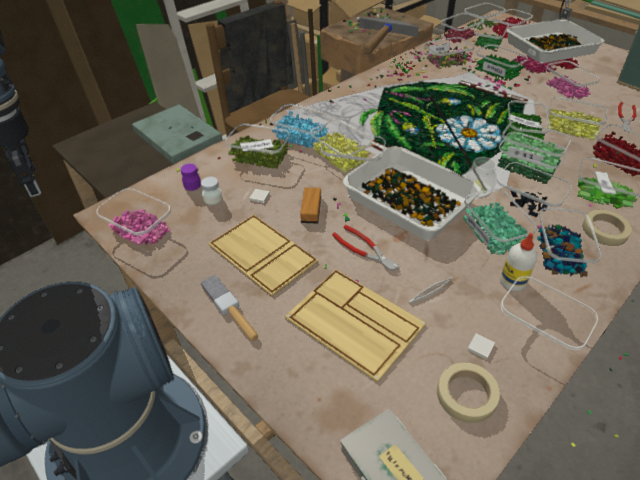

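Top view, in full-image pixels:
- **Jar:** there are two candidates. The steel-capped one with the pale label at (172,274) fits; the purple one at (133,275) is the look-alike.
- **Tape roll:** the near ring at (501,282). There is another ring far off in the scene view.
- **Block:** the brown one at (261,210).
- **Nippers:** the near ones at (348,221).
- **Tweezers:** at (422,219).
- **Boards:** board_two is at about (274,291), board_three at about (395,291).

```bash
cat > h.py <<'E'
from rig import r
import cv2, numpy as np
from scipy.spatial.transform import Rotation as Ro
def ray(cal,uv,z):
    K=np.array([[cal["fx"],0,cal["cx"]],[0,cal["fy"],cal["cy"]],[0,0,1]])
    p=cv2.undistortPoints(np.array(uv,float).reshape(-1,1,2),K,np.array(cal["dist"])).reshape(-1,2)
    R,t=np.array(cal["R"]),np.array(cal["t"]); c=-R.T@t
    d=np.c_[p,np.ones(len(p))]@R
    return (c+d*((z-c[2])/d[:,2])[:,None])[:,:2]
def proj(cal,X):
    K=np.array([[cal["fx"],0,cal["cx"]],[0,cal["fy"],cal["cy"]],[0,0,1]])
    return cv2.projectPoints(np.array(X,float).reshape(-1,1,3),cv2.Rodrigues(np.array(cal["R"]))[0],np.array(cal["t"]),K,np.array(cal["dist"]))[0].reshape(-1,2)
def T(yaw): # tool-down rotation
    return Ro.from_euler("xyz",[180,0,yaw],degrees=True)
def go(start,target):
    """start,target = (x,y,z,yaw): row in jog units"""
    d=T(start[3]).inv().apply(np.array(target[:3])-np.array(start[:3]))/10
    w=(T(start[3]).inv()*T(target[3])).as_rotvec(degrees=True)
    return np.round(np.r_[w,d],2).tolist()
def pose():
    s=r.get_state(); return (*s["tool_pos"],s["eef_rot"][2])
E
python3 - <<'E'
from h import *
np.set_printoptions(precision=1,suppress=True)
c=r.calibration("top")
for n,p,z in [("jar",(172,274),0),("jarcap",(168,274),62),("tape",(501,282),0),("block",(261,210),0),("nip",(348,221),0),("twz",(422,219),0),("b2",(274,291),8),("b3",(396,290),8)]:
    print(n,ray(c,p,z))
w=r.calibration("wrist"); print(w); R=np.array(w["R"]); print("cam pos",-R.T@w["t"], "axis",R[2],"x",R[0]); print(pose())
E
```

```text
jar [[504.  435.2]]
jarcap [[502.8 425.6]]
tape [[ 503.9 -376.3]]
block [[667.7 220.7]]
nip [[645.5   5.6]]
twz [[ 655.3 -177.5]]
b2 [[469.7 181.5]]
b3 [[ 479.2 -113.3]]
{'fx': 428.95546004694177, 'fy': 428.95546004694177, 'cx': 328.5791220442129, 'cy': 240.89110918064378, 'dist': array([-0.,  0.,  0.,  0.,  0.]), 'R': array([[ 0.3,  1. , -0. ],
       [ 0.9, -0.2,  0.3],
       [ 0.3, -0.1, -1. ]]), 't': array([-500. ,  -35.1,  378.3])}
cam pos [ 62.3 500.6 373.9] axis [ 0.3 -0.1 -1. ] x [ 0.3  1.  -0. ]
(np.float64(126.01418198637847), np.float64(483.8391223219196), np.float64(231.32425561096738), np.float64(165.40057962845268))
```

Run:
```python
from h import *
p=pose(); a=(430,250,280,180); print(go(p,a)); print(go(a,(430,-180,280,180)))
```

```text
[0.0, 0.0, -14.6, -35.31, -14.97, -4.87]
[0.0, 0.0, 0.0, -0.0, -43.0, -0.0]
```

```bash
python3 -m jog '[[0,0,-14.6,-35.3,-15,-4.87,0],[0,0,-14.6,-35.3,-15,-4.87,0],[0,0,-14.6,-35.3,-15,-4.87,0],[0,0,-14.6,-35.3,-15,-4.87,0],[0,0,-14.6,-35.3,-15,-4.87,0],[0,0,-14.6,-35.3,-15,-4.87,0],[0,0,-14.6,-35.3,-15,-4.87,0],[0,0,-14.6,-35.3,-15,-4.87,0],[0,0,-14.6,-35.3,-15,-4.87,0],[0,0,-14.6,-35.3,-15,-4.87,0],[0,0,-14.6,-35.3,-15,-4.87,0],[0,0,-14.6,-35.3,-15,-4.87,0]]' 60
python3 - <<'E'
from h import *
import pickle
c=r.calibration("wrist"); im=r.capture("wrist"); cv2.imwrite("pics/w1.png",im[:,:,::-1]); pickle.dump(c,open("w1.pkl","wb"))
print(pose(), r.get_state()["q"])
for n in ("board_two","nippers","jar","block"):
    print(n,[(round(d["confidence"],2),np.round(d["centre"]).tolist(),ray(c,d["centre"],0).round().tolist()) for d in r.pinpoint(n,"wrist")])
E
```

```text
clock: 1.8
tool_pos: [430.5, 249.1, 279.9]
eef_rot: [180.0, -0.0, 179.9]
ft_force: [-0.2, 0.6, 0.6]
opening: 85.5
grip_force: 0.0
(np.float64(429.73819728053815), np.float64(249.65985782869623), np.float64(279.8509351747732), np.float64(179.95056921801512)) [3.01471995e+01 1.17398971e+01 4.43874086e+00 8.27167072e+01
 1.19533130e-02 3.01966287e+01]
board_two [(0.64, [267.0, 230.0], [[468.0, 186.0]])]
nippers []
jar [(0.76, [510.0, 265.0], [[506.0, 438.0]]), (0.57, [596.0, 260.0], [[502.0, 530.0]])]
block [(0.57, [304.0, 395.0], [[661.0, 221.0]])]
```

View pics/w1.png

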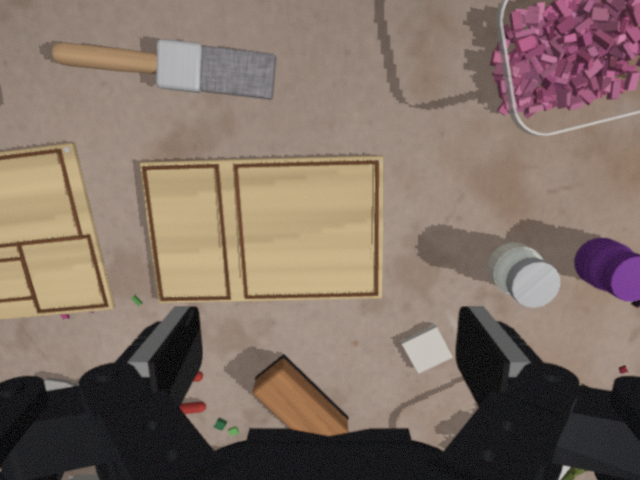

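The view shows board_two with corners at about (140,162), (382,156), (382,298) and (158,300), and its big square on the +y side. The steel-capped jar has its base at (510,265); the purple one is at (600,262). The block is at (304,395), its dark sole peeping out underneath, so it is right side up. Next I go to the second viewpoint.

```bash
python3 -m jog '[[0,0,0,0,-43,0,0],[0,0,0,0,-43,0,0],[0,0,0,0,-43,0,0],[0,0,0,0,-43,0,0],[0,0,0,0,-43,0,0],[0,0,0,0,-43,0,0],[0,0,0,0,-43,0,0],[0,0,0,0,-43,0,0],[0,0,0,0,-43,0,0],[0,0,0,0,-43,0,0],[0,0,0,0,-43,0,0],[0,0,0,0,-43,0,0]]'
python3 -m jog '[[0,0,0,0,0,0,0],[0,0,0,0,0,0,0]]'
cat > fit.py <<'E'
from h import *
from scipy.optimize import minimize
FR={"three":[(-38,0,83,212),(43,-38,40,150),(43,78,72,72)],"two":[(0,44,131,131),(0,-77,132,67)]}
def pts(b):
    P=[]
    for x,y,w,h in FR[b]:
        w=w/2+2;h=h/2+2;u=np.linspace(-1,1,80)
        for s in (-1,1): P+= [np.c_[x+u*w,y+s*h+0*u],np.c_[x+s*w+0*u,y+u*h]]
    return np.vstack(P)
def fit(b,im,cal,x0):
    g=cv2.cvtColor(im,cv2.COLOR_RGB2GRAY).astype(np.float32); P=pts(b)
    def cost(v,G):
        a=np.radians(v[2]); Q=P@np.array([[np.cos(a),np.sin(a)],[-np.sin(a),np.cos(a)]])+v[:2]
        uv=proj(cal,np.c_[Q,np.full(len(Q),10.5)]).astype(np.float32)
        return cv2.remap(G,uv[None,:,0],uv[None,:,1],cv2.INTER_LINEAR,borderValue=255).mean()
    v=np.array(x0,float)
    for s,st in ((5,12),(2.5,5),(1,2)):
        G=cv2.GaussianBlur(g,(0,0),s)
        r_=min((minimize(cost,v+d,args=(G,),method="Nelder-Mead",options=dict(initial_simplex=np.vstack([v+d,v+d+np.diag([st,st,3])]))) for d in np.array([[0,0,0],[st,0,0],[-st,0,0],[0,st,0],[0,-st,0],[0,0,3],[0,0,-3]])),key=lambda q:q.fun); v=r_.x
    return v,r_.fun
E
python3 - <<'E'
from fit import *
import pickle
c=r.calibration("wrist"); im=r.capture("wrist"); cv2.imwrite("pics/w2.png",im[:,:,::-1]); pickle.dump(c,open("w2.pkl","wb"))
print(pose())
for n in ("board_three","nippers","tweezers","tape_roll"):
    print(n,[(round(d["confidence"],2),np.round(d["centre"]).tolist(),ray(c,d["centre"],0).round().tolist()) for d in r.pinpoint(n,"wrist")])
print(fit("three",im,c,(479,-113,0)))
c1=pickle.load(open("w1.pkl","rb")); im1=cv2.imread("pics/w1.png")[:,:,::-1].copy()
print(fit("two",im1,c1,(468,186,0)))
ct=r.calibration("top");it=cv2.imread("pics/top0.png")[:,:,::-1].copy()
print(fit("three",it,ct,(479,-113,0)),fit("two",it,ct,(468,186,0)))
E
```

```text
clock: 3.05
tool_pos: [429.6, -182.6, 279.7]
eef_rot: [-180.0, -0.0, 179.8]
ft_force: [0.1, 1.0, -0.6]
opening: 85.6
grip_force: 0.0
clock: 3.22
tool_pos: [429.9, -179.3, 280.0]
eef_rot: [180.0, 0.0, -179.9]
ft_force: [0.4, -0.3, 0.4]
opening: 85.4
grip_force: 0.0
(np.float64(429.93298413633636), np.float64(-179.1120341441991), np.float64(280.113550206194), np.float64(-179.9072472652019))
board_three [(0.78, [395.0, 238.0], [[477.0, -111.0]])]
nippers []
tweezers [(0.63, [334.0, 392.0], [[657.0, -173.0]])]
tape_roll []
(array([ 477.60526517, -110.56840681,    5.69010037]), np.float64(81.4413070678711))
(array([469.02156448, 184.6948551 ,   1.29393679]), np.float64(86.88325500488281))
(array([ 477.43650142, -111.65824079,    5.48882386]), np.float64(99.99300384521484)) (array([469.03877028, 182.42040532,   1.02021156]), np.float64(98.77986145019531))
```

View pics/w2.png

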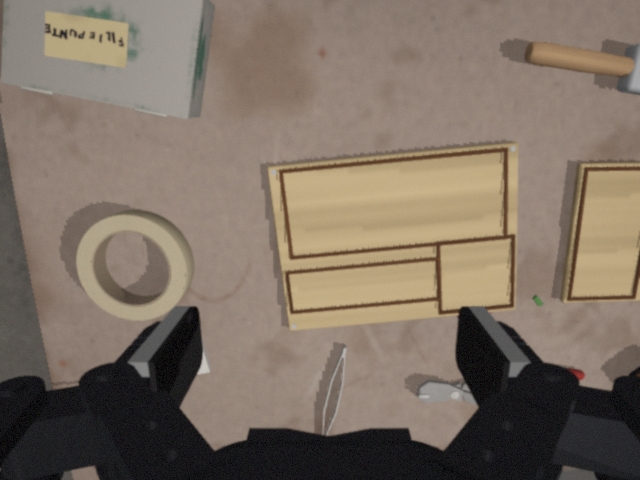

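The view shows the tape ring centred at about (135,265), board_three at (395,238), the tweezers running from (345,347) to (323,435), and the nippers' jaws at (440,390). I'll measure the tape ring by colour and get the other angles from the top view.

Run:
```python
from fit import *
import pickle
np.set_printoptions(precision=1,suppress=True)
def ring(im,c,box,z):
    l,t,w,h=box; sub=cv2.cvtColor(im[t:t+h,l:l+w].copy(),cv2.COLOR_RGB2HSV)
    m=((sub[...,1]>65)&(sub[...,2]>130)).astype(np.uint8)
    m=cv2.morphologyEx(m,cv2.MORPH_OPEN,np.ones((3,3)))
    cs=max(cv2.findContours(m,cv2.RETR_EXTERNAL,cv2.CHAIN_APPROX_NONE)[0],key=cv2.contourArea).reshape(-1,2)+[l,t]
    q=ray(c,cs,z); e=cv2.fitEllipse(cv2.convexHull(q.astype(np.float32))); return e
c=pickle.load(open("w2.pkl","rb")); im=cv2.imread("pics/w2.png")[:,:,::-1].copy()
print("ring w2",ring(im,c,(50,190,160,140),20))
ct=r.calibration("top"); r.capture("top"); it=cv2.imread("pics/top0.png")[:,:,::-1].copy()
print("ring top",ring(it,ct,(465,245,80,80),20))
for n in ("nippers","block","tweezers"):
    for d in r.cut_out(n,"top")[:2]:
        ys,xs=np.nonzero(d["pixels"]); q=ray(ct,np.c_[xs,ys],{"block":20}.get(n,6)).astype(np.float32)
        print(n,d["confidence"],cv2.minAreaRect(q), q.mean(0))
q=ray(c,[(345,348),(323,435)],4); print("twz ends",q)
a=(430,-180,280,180)
```

```text
Traceback (most recent call last):
ValueError: max() iterable argument is empty
```

Run:
```python
from fit import *
import pickle
np.set_printoptions(precision=1,suppress=True)
def ring(im,c,box,z):
    l,t,w,h=box; sub=im[t:t+h,l:l+w].astype(int)
    d=(sub[...,1]-sub[...,2]); thr,m=cv2.threshold(np.clip(d*4,0,255).astype(np.uint8),0,1,cv2.THRESH_OTSU)
    m=cv2.morphologyEx(m,cv2.MORPH_OPEN,np.ones((3,3)))
    cs=max(cv2.findContours(m,cv2.RETR_EXTERNAL,cv2.CHAIN_APPROX_NONE)[0],key=cv2.contourArea).reshape(-1,2)+[l,t]
    q=ray(c,cs,z); return cv2.fitEllipse(cv2.convexHull(q.astype(np.float32)))
c=pickle.load(open("w2.pkl","rb")); im=cv2.imread("pics/w2.png")[:,:,::-1].copy()
print("ring w2",ring(im,c,(50,190,160,130),20))
ct=r.calibration("top"); r.capture("top"); it=cv2.imread("pics/top0.png")[:,:,::-1].copy()
print("ring top",ring(it,ct,(465,245,80,80),20))
for n in ("nippers","block","tweezers"):
    for d in r.cut_out(n,"top")[:2]:
        ys,xs=np.nonzero(d["pixels"]); q=ray(ct,np.c_[xs,ys],{"block":20}.get(n,6)).astype(np.float32)
        print(n,d["confidence"],cv2.minAreaRect(q), q.mean(0))
print("twz ends",ray(c,[(345,348),(323,435)],4),pose())
```

```text
ring w2 ((501.9728698730469, -374.376953125), (111.66024780273438, 120.6947250366211), 25.540584564208984)
ring top ((501.6187744140625, -376.1748962402344), (111.18331909179688, 116.64547729492188), 174.66683959960938)
nippers 0.95 ((653.2329711914062, 13.397689819335938), (61.777950286865234, 186.42816162109375), 1.4233529567718506) [652.4  14.6]
nippers 0.22 ((665.1597900390625, 218.5264434814453), (117.86124420166016, 47.777706146240234), 43.033843994140625) [664.8 217.9]
block 0.7 ((663.3588256835938, 217.53121948242188), (115.59658813476562, 48.214111328125), 40.71830749511719) [663.1 217.1]
tweezers 0.63 ((648.6358032226562, -174.2540740966797), (11.991117477416992, 101.10262298583984), 73.7293701171875) [ 651.8 -176.8]
twz ends [[ 599.3 -161.3]
 [ 713.2 -185.6]] (np.float64(429.86321512591525), np.float64(-180.02485425268307), np.float64(280.04666342021903), np.float64(-179.9733814230927))
```

```bash
python3 -m jog '[[0,0,0,-7.2,-14.8,12,0],[0,0,0,-7.2,-14.8,18,0],[0,0,0,-7.2,-14.8,20,0],[0,0,0,-7.2,-14.8,22,0],[0,0,0,-7.2,-14.8,24,0],[0,0,0,-7.2,-14.8,25,0],[0,0,0,-7.2,-14.8,26,0],[0,0,0,-7.2,-14.8,27,0],[0,0,0,-7.2,-14.8,27.6,0],[0,0,0,-7.2,-14.8,27.6,0],[0,0,0,-7.2,-14.8,27.6,0]]' 50
python3 -m jog '[[0,0,0,0,0,0,0.5],[0,0,0,0,0,0,0.9],[0,0,0,0,0,0,1],[0,0,0,0,0,0,1],[0,0,0,0,0,0,1],[0,0,0,0,0,0,1],[0,0,0,0,0,0,1],[0,0,0,0,0,0,1]]' 50
```

```text
clock: 4.58
tool_pos: [502.1, -328.1, 5.3]
eef_rot: [-180.0, 0.0, -180.0]
ft_force: [1.5, -0.9, -0.1]
opening: 85.5
grip_force: 0.0
clock: 5.25
tool_pos: [502.2, -328.2, 4.7]
eef_rot: [-180.0, 0.0, -180.0]
ft_force: [-1.0, 2.4, 9.1]
opening: 18.2
grip_force: 46.6
```

```bash
python3 -m jog '[[0,0,0,0,0,-3,1],[0,0,0,0,0,-6,1],[0,0,0,1,4,-8,1],[0,0,0,2,8,-8,1],[0,0,0,2,12,-8,1],[0,0,0,3,16,-8,1],[0,0,0,3.4,20,-8,1],[0,0,0,3.4,24,-8,1],[0,0,0,3.4,28,-8,1],[0,0,0,3.4,30,-8,1],[0,0,0,3.4,30,-8,1]]'
python3 -m jog '[[0,0,0,0,4,0,1],[0,0,0,0,8,0,1],[0,0,0,0,12,0,1],[0,0,0,0,16,0,1],[0,0,0,0,20,0,1],[0,0,0,0,24,0,1],[0,0,0,0,28,0,1],[0,0,0,0,30.35,0,1],[0,0,0,0,30.35,0,1],[0,0,0,0,30.35,0,1]]'
python3 - <<'E'
from h import *
p=pose(); print(p, go(p,(468.1,275.5,12.5,180)), r.get_state()["grip_force"])
E
```

```text
clock: 6.17
tool_pos: [467.5, -24.7, 84.2]
eef_rot: [179.9, 0.0, -179.8]
ft_force: [-0.8, -0.7, -0.4]
opening: 18.3
grip_force: 46.5
clock: 7.0
tool_pos: [467.7, 275.8, 83.7]
eef_rot: [-180.0, -0.0, -179.9]
ft_force: [0.1, 0.1, -0.3]
opening: 18.1
grip_force: 46.7
(np.float64(467.7162557399089), np.float64(275.81595936849135), np.float64(83.71413006320559), np.float64(-179.8925100198368)) [-0.0, -0.0, 0.11, -0.04, -0.03, 7.12] 46.701435311543484
```

```bash
python3 -m jog '[[0,0,0,0,0,2.5,1],[0,0,0,0,0,5,1],[0,0,0,0,0,6,1],[0,0,0,0,0,6.7,1],[0,0,0,0,0,7.1,1],[0,0,0,0,0,7.2,1],[0,0,0,0,0,7.2,1]]'
python3 -m jog '[[0,0,0,0,0,0,0.7],[0,0,0,0,0,-0.3,0.4],[0,0,0,0,0,-0.5,0.2],[0,0,0,0,0,-0.5,0.2],[0,0,0,0,0,-3,0.2],[0,0,0,0,0,-7,0],[0,0,0,0,0,-11,0],[0,0,0,2,0,-14,0],[0,0,0,4,0,-14,0],[0,0,0,4,0,-14,0]]'
python3 - <<'E'
from h import *
import pickle
c=r.calibration("wrist"); im=r.capture("wrist"); cv2.imwrite("pics/w3.png",im[:,:,::-1]); pickle.dump(c,open("w3.pkl","wb"))
print(pose(),[(d["confidence"],ray(c,d["centre"],8)) for n in ["tape_roll"] for d in r.pinpoint(n,"wrist")])
for n in ("jar",):
    print(n,[(round(d["confidence"],2),np.round(d["centre"]).tolist(),ray(c,d["centre"],0).round().tolist()) for d in r.pinpoint(n,"wrist")])
E
```

```text
clock: 7.58
tool_pos: [468.4, 275.0, 12.9]
eef_rot: [180.0, 0.1, 180.0]
ft_force: [-0.7, 0.7, 0.2]
opening: 18.0
grip_force: 48.1
clock: 8.42
tool_pos: [426.4, 275.7, 154.2]
eef_rot: [179.9, 0.1, -180.0]
ft_force: [-0.7, 0.1, -1.1]
opening: 85.2
grip_force: 0.0
(np.float64(427.16796018904324), np.float64(275.50444241118157), np.float64(153.05103843762944), np.float64(-179.9398162096221)) []
jar [(0.83, [536.0, 318.0], [[503.0, 435.0]])]
```

View pics/w3.png

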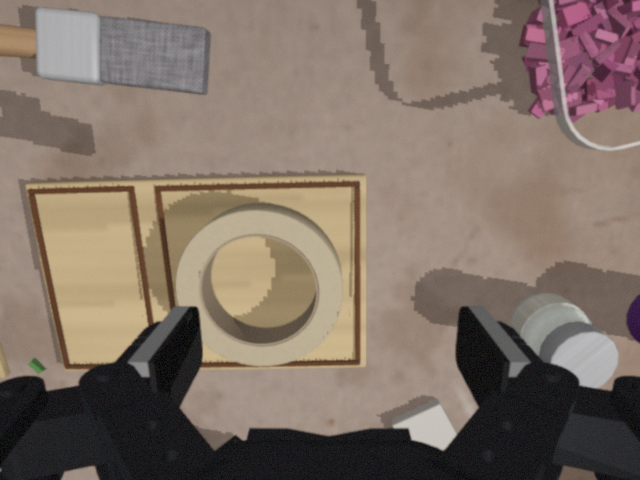

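The tape lies inside the square frame with clear margins. Next, a close look at the block.

```bash
python3 -m jog '[[0,0,0,-4,-1,0,0],[0,0,0,-8,-3,0,0],[0,0,0,-12,-5,0,0],[0,0,0,-16,-5.8,0,0],[0,0,0,-17.3,-5.8,0,0],[0,0,0,-17.3,-5.8,0,0],[0,0,0,-17.3,-5.8,0,0]]'
python3 - <<'E'
from h import *
import pickle
c=r.calibration("wrist"); im=r.capture("wrist"); cv2.imwrite("pics/w4.png",im[:,:,::-1]); pickle.dump(c,open("w4.pkl","wb"))
print(pose())
for d in r.cut_out("block","wrist"):
    ys,xs=np.nonzero(d["pixels"]); print(d["confidence"],d["rect"],cv2.minAreaRect(ray(c,np.c_[xs,ys],32).astype(np.float32)))
for d in r.pinpoint("block","wrist"): print(d,ray(c,d["centre"],0))
c3=pickle.load(open("w3.pkl","rb")); print("tape", ray(c3,[(176,285),(343,285),(262,205),(262,365)],33))
E
```

```text
clock: 9.15
tool_pos: [601.5, 216.4, 150.2]
eef_rot: [-180.0, -0.1, 179.9]
ft_force: [-0.1, -0.3, 0.4]
opening: 85.2
grip_force: 0.0
(np.float64(600.6000482733144), np.float64(216.88020923505644), np.float64(150.74277156907752), np.float64(179.96853360826435))
0.97 [257.2, 231.6, 148.9, 162.3] ((658.6256713867188, 219.13912963867188), (113.03844451904297, 49.967041015625), 41.17758560180664)
0.37 [0.0, 0.0, 39.7, 160.3] ((510.8011474609375, 33.32752227783203), (24.268070220947266, 90.69768524169922), 80.01170349121094)
{'centre': [333.5, 302.1], 'confidence': 0.86} [[661.97332517 219.72639875]]
tape [[463.12893877 175.16538838]
 [462.91352746 285.33143588]
 [409.6796061  234.27927509]
 [522.53617765 229.56348559]]
```

View pics/w4.png

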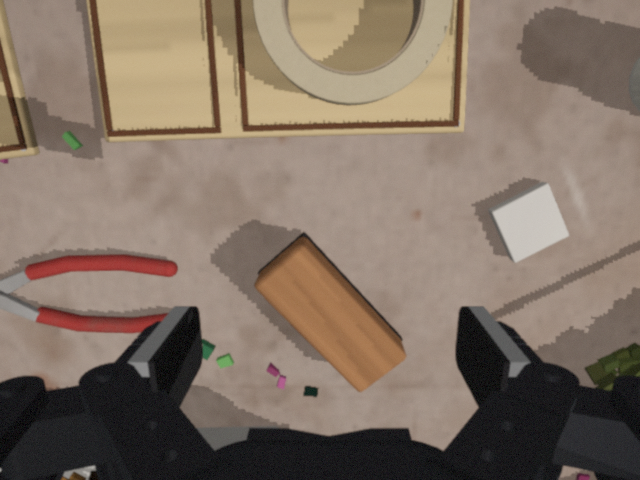

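The block shows clearly at (333,312), wood up with its dark sole at the base, lying at about 41°. I'll pick it up.

```bash
python3 -m jog '[[0,0,-7,-3,0.2,3,0],[0,0,-14,-6.1,0.2,6,0],[0,0,-21,-6.1,0.2,8,0],[0,0,-28,-6.1,0.2,9,0],[0,0,-35,-6.1,0.2,9,0],[0,0,-41,-6.1,0.2,10,0],[0,0,-41,-6.1,0.2,12,0],[0,0,-41,-6.1,0.2,13,0],[0,0,-41,-6.1,0.2,14,0],[0,0,-41,-6.1,0.2,14.4,0],[0,0,-41,-6.1,0.2,14.4,0],[0,0,-41,-6.1,0.2,14.4,0]]'
python3 -m jog '[[0,0,0,0,0,0,0.3],[0,0,0,0,0,0,0.6],[0,0,0,0,0,0,0.8],[0,0,0,0,0,0,1],[0,0,0,0,0,0,1],[0,0,0,0,0,0,1]]' 60
python3 - <<'E'
from h import *
p=pose(); print(p, go(p,(470.6,106.7,85,181.2)))
E
```

```text
clock: 10.3
tool_pos: [661.9, 219.4, 8.5]
eef_rot: [-180.0, 0.0, -139.0]
ft_force: [0.5, -0.1, 0.7]
opening: 85.5
grip_force: 0.0
clock: 10.8
tool_pos: [662.2, 219.3, 8.8]
eef_rot: [-180.0, 0.1, -139.0]
ft_force: [-0.5, -0.7, 5.8]
opening: 43.6
grip_force: 62.3
(np.float64(662.2222204294443), np.float64(219.31481909673323), np.float64(8.76376341971001), np.float64(-139.0027889001756)) [-0.0, -0.0, 39.8, 21.85, 4.07, -7.62]
```

```bash
python3 -m jog '[[0,0,0,0,0,-3,1],[0,0,0,0,0,-6,1],[0,0,6,3,0.5,-7.6,1],[0,0,13,6,1,-7.6,1],[0,0,20,9,2,-7.6,1],[0,0,27,12,3,-7.6,1],[0,0,34,16,4.1,-7.6,1],[0,0,39.8,20,4.1,-7.6,1],[0,0,39.8,21.85,4.1,-7.6,1],[0,0,39.8,21.85,4.1,-7.6,1],[0,0,39.8,21.85,4.1,-7.6,1]]'
python3 - <<'E'
from h import *
p=pose(); print(p, go(p,(470.6,106.7,16.8,181.2)),r.get_state()["opening"])
E
```

```text
clock: 11.72
tool_pos: [469.9, 106.4, 84.6]
eef_rot: [180.0, 0.1, -178.8]
ft_force: [1.1, 0.6, -0.7]
opening: 43.9
grip_force: 61.8
(np.float64(469.854958875757), np.float64(106.40846933206748), np.float64(84.58900673277911), np.float64(-178.8373633362285)) [-0.0, 0.0, -0.04, -0.08, 0.03, 6.78] 43.88756999077244
```

```bash
python3 -m jog '[[0,0,0,0,0,2.5,1],[0,0,0,0,0,4.5,1],[0,0,0,0,0,5.7,1],[0,0,0,0,0,6.4,1],[0,0,0,0,0,6.75,1],[0,0,0,0,0,6.8,1],[0,0,0,0,0,6.8,1]]'
python3 -m jog '[[0,0,0,0,0,0,0.35],[0,0,0,0,0,0,0.25],[0,0,0,0,0,-0.2,0.25],[0,0,0,0,0,-2,0.25],[0,0,0,0,0,-6,0.25],[0,0,0,0,0,-10,0],[0,0,0,0,0,-13.5,0],[0,0,0,0,-2,-15,0],[0,0,0,0,-2,-15,0],[0,0,0,0,-2,-15,0]]'
python3 - <<'E'
from h import *
import pickle
c=r.calibration("wrist"); im=r.capture("wrist"); cv2.imwrite("pics/w5.png",im[:,:,::-1]); pickle.dump(c,open("w5.pkl","wb"))
p=pose(); print(p,go(p,(575,14,165,180)))
for n,z in (("block",32),("nippers",10)):
  for d in r.cut_out(n,"wrist")[:2]:
    ys,xs=np.nonzero(d["pixels"]); print(n,d["confidence"],d["rect"],cv2.minAreaRect(ray(c,np.c_[xs,ys],z+8).astype(np.float32)))
E
```

```text
clock: 12.3
tool_pos: [470.9, 107.3, 16.7]
eef_rot: [180.0, 0.0, -178.8]
ft_force: [-1.0, -0.1, 2.5]
opening: 43.6
grip_force: 62.0
clock: 13.13
tool_pos: [471.2, 86.5, 166.9]
eef_rot: [180.0, 0.1, -178.9]
ft_force: [0.3, -0.4, -0.3]
opening: 85.8
grip_force: 0.0
(np.float64(470.4927551395599), np.float64(86.81377976365962), np.float64(165.79106357348806), np.float64(-178.8388214595532)) [-0.0, -0.0, 1.16, -10.3, -7.49, 0.08]
block 0.95 [328.3, 140.8, 68.4, 168.7] ((470.63153076171875, 106.88421630859375), (109.68334197998047, 44.36867904663086), 1.204590082168579)
nippers 0.76 [189.3, 395.5, 164.4, 53.7] ((629.7456665039062, 42.562957763671875), (40.47777557373047, 126.89219665527344), 17.195526123046875)
```

View pics/w5.png

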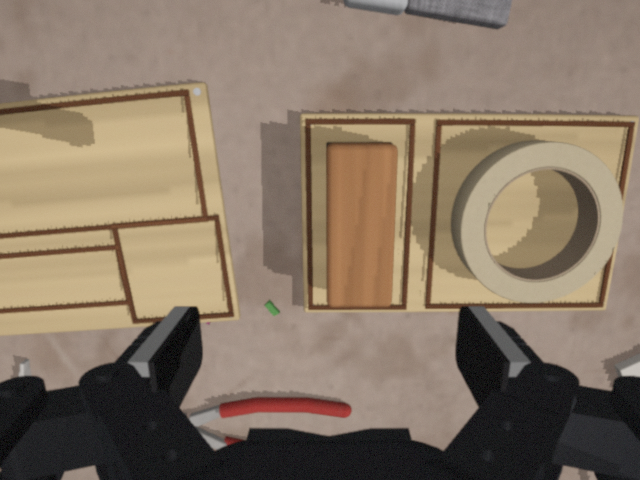

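The block sits centred in its oblong frame (362,225) and the tape is in the square one (540,222). Next, the nippers.

```bash
python3 -m jog '[[0,0,1.2,-3.5,-2,0,0],[0,0,1.2,-7,-4,0,0],[0,0,1.2,-10.3,-7.5,0,0],[0,0,1.2,-10.3,-7.5,0,0],[0,0,1.2,-10.3,-7.5,0,0],[0,0,1.2,-10.3,-7.5,0,0]]'
python3 - <<'E'
from h import *
import pickle
c=r.calibration("wrist"); im=r.capture("wrist"); cv2.imwrite("pics/w6.png",im[:,:,::-1]); pickle.dump(c,open("w6.pkl","wb"))
p=pose(); print(p)
for n,z in (("nippers",8),("tweezers",4)):
  for d in r.cut_out(n,"wrist")[:2]:
    ys,xs=np.nonzero(d["pixels"]); print(n,d["confidence"],d["rect"],cv2.minAreaRect(ray(c,np.c_[xs,ys],z).astype(np.float32)))
  for d in r.pinpoint(n,"wrist"): print(n,d,ray(c,d["centre"],0))
E
```

```text
clock: 13.78
tool_pos: [574.3, 14.3, 164.7]
eef_rot: [180.0, -0.1, 180.0]
ft_force: [-0.1, 0.4, 0.4]
opening: 85.0
grip_force: 0.0
(np.float64(574.0190888997806), np.float64(14.684879236127133), np.float64(165.11824092453432), np.float64(-179.98147725374653))
nippers 0.85 [202.0, 277.9, 253.2, 79.3] ((652.2002563476562, 14.184478759765625), (187.1941375732422, 61.76056671142578), 89.79126739501953)
nippers 0.61 [404.9, 0.0, 234.5, 179.1] ((486.3033752441406, 149.999267578125), (114.77335357666016, 167.85816955566406), 1.3420922756195068)
nippers {'centre': [328.3, 314.4], 'confidence': 0.89} [[651.35785158  13.88927704]]
nippers {'centre': [90.4, 322.6], 'confidence': 0.71} [[ 659.34110195 -175.62107847]]
tweezers 0.69 [79.3, 245.1, 25.1, 129.0] ((650.2928466796875, -172.5948028564453), (19.520124435424805, 110.97542572021484), 78.37162017822266)
tweezers {'centre': [92.9, 319.3], 'confidence': 0.78} [[ 656.4433677  -173.11975204]]
```

View pics/w6.png

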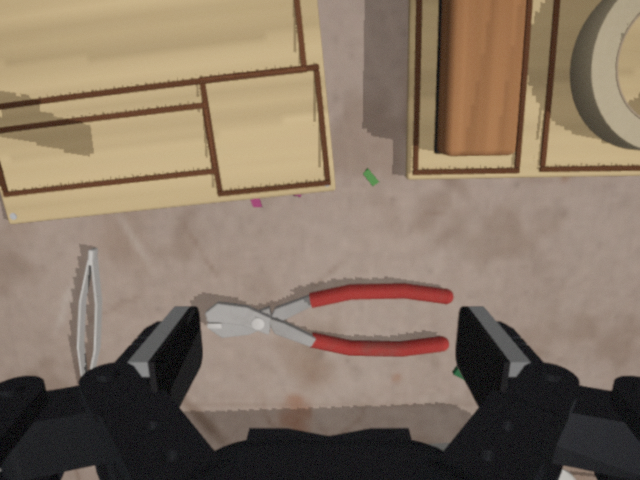

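Nippers: jaws at (235,320), grips ending at (448,320), lying along world y. I'll grip across x at (652,24).

```bash
python3 -m jog '[[0,0,7,-3,0.9,2,0],[0,0,14,-6,0.9,4,0],[0,0,21,-7.8,0.9,6,0],[0,0,28,-7.8,0.9,8,0],[0,0,35,-7.8,0.9,10,0],[0,0,42,-7.8,0.9,11,0],[0,0,49,-7.8,0.9,11,0],[0,0,56,-7.8,0.9,11,0],[0,0,63,-7.8,0.9,11,0],[0,0,70,-7.8,0.9,11,0],[0,0,77,-7.8,0.9,11,0],[0,0,84,-7.8,0.9,11,0]]'
python3 -m jog '[[0,0,6,0,0,0.5,0],[0,0,6,0,0,1,0],[0,0,6,0,0,1,0]]'
python3 - <<'E'
from h import *
p=pose(); print(p, go(p,(652,24,1,90)))
E
```

```text
clock: 15.03
tool_pos: [652.7, 23.6, 56.3]
eef_rot: [180.0, -0.0, 95.7]
ft_force: [1.0, 0.4, 0.6]
opening: 85.3
grip_force: 0.0
clock: 15.28
tool_pos: [652.2, 23.4, 45.2]
eef_rot: [-179.9, 0.0, 90.2]
ft_force: [-0.6, 0.0, -0.5]
opening: 85.2
grip_force: 0.0
(np.float64(652.2169204238935), np.float64(23.417796249162706), np.float64(45.155378686440855), np.float64(90.22756946606106)) [-0.0, -0.0, 0.23, 0.06, -0.02, 4.42]
```

```bash
python3 -m jog '[[0,0,0,0,0,1.5,0],[0,0,0,0,0,3,0],[0,0,0,0,0,3.8,0],[0,0,0,0,0,4.2,0.1],[0,0,0,0,0,4.4,0.2],[0,0,0,0,0,4.4,0.25],[0,0,0,0,0,4.4,0.5],[0,0,0,0,0,4.4,0.8],[0,0,0,0,0,4.4,1],[0,0,0,0,0,4.4,1],[0,0,0,0,0,4.4,1],[0,0,0,0,0,4.4,1]]' 60
python3 - <<'E'
from h import *
p=pose(); print(p, go(p,(438.7,-104.7,70,95.6)),r.get_state()["ft_force"])
E
```

```text
clock: 16.28
tool_pos: [653.4, 23.0, 3.5]
eef_rot: [179.9, -0.0, 90.0]
ft_force: [-4.0, -0.4, 9.1]
opening: 52.7
grip_force: 59.1
(np.float64(653.3994327014339), np.float64(23.041715648415103), np.float64(3.490898722986465), np.float64(90.02836840151681)) [0.0, 0.0, -5.57, -12.76, -21.48, -6.65] [-3.99487761 -0.35395865  9.09751341]
```

```bash
python3 -m jog '[[0,0,0,0,0,-0.8,1],[0,0,0,0,0,-2,1],[0,0,0,0,0,-4,1],[0,0,0,0,0,-6.6,1],[0,0,0,0,0,-6.6,1],[0,0,0,0,0,-6.6,1]]'
python3 - <<'E'
from h import *
im=r.capture("scene"); cv2.imwrite("pics/s1.png",im[150:360,290:500,::-1].repeat(2,0).repeat(2,1)); 
w=r.capture("wrist"); cv2.imwrite("pics/w7.png",w[:,:,::-1])
for _ in range(3): r.capture("top"); s=r.get_state(); print(s["ft_force"],s["opening"],s["grip_force"])
E
```

```text
clock: 16.78
tool_pos: [654.4, 23.0, 70.6]
eef_rot: [179.8, -0.0, 90.0]
ft_force: [0.0, 0.1, -3.3]
opening: 52.0
grip_force: 59.7
[ 0.14237797 -1.24763655 -3.40168013] 52.47606191702314 59.71927885198966
[ 0.06890718  0.01166244 -3.42707829] 52.213489585276825 59.72346632857807
[ 1.14681068  0.35871649 -3.11956945] 52.32959289237469 59.727143867639825
```

View pics/s1.png

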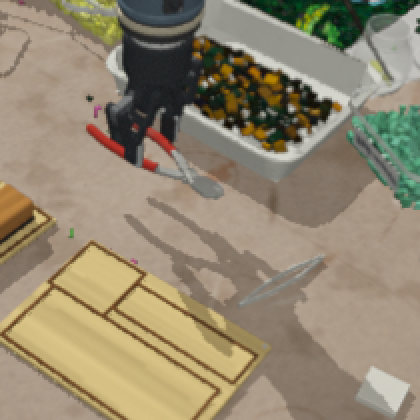

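Nippers held level and free of the table. Carrying them to their frame.

```bash
python3 -m jog '[[0,0,-2,-2,-3.5,0,1],[0,0,-4,-4,-7,0,1],[0,0,-5.6,-6,-10.5,0,1],[0,0,-5.6,-8,-14,0,1],[0,0,-5.6,-10,-17.5,0,1],[0,0,-5.6,-12,-20.5,0,1],[0,0,-5.6,-12.9,-21.6,0,1],[0,0,-5.6,-12.9,-21.6,0,1],[0,0,-5.6,-12.9,-21.6,0,1]]'
python3 - <<'E'
from h import *
p=pose(); print(p, go(p,(438.8,-105.7,11.7,95.6)))
E
```

```text
clock: 17.78
tool_pos: [436.7, -106.4, 68.0]
eef_rot: [180.0, -0.0, 95.5]
ft_force: [0.3, 0.6, -2.5]
opening: 52.4
grip_force: 59.9
(np.float64(436.7083071933839), np.float64(-106.36504401852122), np.float64(68.01533145232888), np.float64(95.5217699195056)) [0.0, 0.0, -0.08, 0.05, 0.21, 5.63]
```

```bash
python3 -m jog '[[0,0,0,0.05,0.2,2,1],[0,0,0,0.05,0.2,4,1],[0,0,0,0.05,0.2,5,1],[0,0,0,0.05,0.2,5.4,1],[0,0,0,0.05,0.2,5.65,1],[0,0,0,0.05,0.2,5.65,1],[0,0,0,0.05,0.2,5.65,1]]'
python3 -m jog '[[0,0,0,0,0,0,0.3],[0,0,0,0,0,0,0.2],[0,0,0,0,0,0,0.15],[0,0,0,0,0,-1,0.15],[0,0,0,0,0,-4,0.15],[0,0,0,0,0,-8,0],[0,0,0,0,0,-12,0],[0,0,0,0,0,-15,0],[0,0,0,0,0,-15,0]]'
python3 - <<'E'
from h import *
im=r.capture("top"); c=r.calibration("top")
for n,z in (("nippers",14),("tweezers",4)):
  for d in r.cut_out(n,"top")[:2]:
    ys,xs=np.nonzero(d["pixels"]); print(n,d["confidence"],d["rect"],cv2.minAreaRect(ray(c,np.c_[xs,ys],z).astype(np.float32)))
p=pose(); print(p)
E
```

```text
clock: 18.37
tool_pos: [439.8, -105.1, 11.9]
eef_rot: [180.0, 0.0, 95.6]
ft_force: [-0.7, -0.7, -3.0]
opening: 52.5
grip_force: 60.1
clock: 19.12
tool_pos: [441.8, -106.0, 167.5]
eef_rot: [179.5, 0.2, 95.6]
ft_force: [0.5, 0.1, 0.5]
opening: 85.4
grip_force: 0.0
nippers 0.67 [358.5, 296.8, 45.4, 27.5] ((435.4049072265625, -75.801025390625), (62.100318908691406, 108.50357055664062), 1.2495841979980469)
tweezers 0.68 [427.2, 202.3, 0.7, 2.1] ((691.163818359375, -187.74697875976562), (7.512634754180908, 2.4990761280059814), 0.017796320840716362)
(np.float64(439.04100192363296), np.float64(-105.35748272869645), np.float64(161.4861993402377), np.float64(95.59799121538447))
```

```bash
python3 -m jog '[[0,0,-7,-1,2,0,0],[0,0,-14,-2,4,0,0],[0,0,-21,-3,6,0,0],[0,0,-28,-4,8,0,0],[0,0,-35,-5,9,0,0],[0,0,-42,-6,10,0,0],[0,0,-49,-7,11,0,0],[0,0,-56,-8,12.9,0,0],[0,0,-63,-8,12.9,0,0],[0,0,-70,-8,12.9,0,0],[0,0,-72.4,-8,12.9,0,0],[0,0,-72.4,-8,12.9,0,0]]'
python3 -m jog '[[0,0,0,0,0,0,0],[0,0,0,0,0,0,0]]'
python3 - <<'E'
from h import *
import pickle
c=r.calibration("wrist"); im=r.capture("wrist"); cv2.imwrite("pics/w8.png",im[:,:,::-1]); pickle.dump(c,open("w8.pkl","wb"))
p=pose(); print(p)
for n,z in (("nippers",20),("tweezers",4)):
  for d in r.cut_out(n,"wrist")[:2]:
    ys,xs=np.nonzero(d["pixels"]); print(n,d["confidence"],d["rect"],cv2.minAreaRect(ray(c,np.c_[xs,ys],z).astype(np.float32)))
  for d in r.pinpoint(n,"wrist"): print(n,d,ray(c,d["centre"],0))
E
```

```text
clock: 20.27
tool_pos: [574.5, -172.2, 159.8]
eef_rot: [180.0, -0.2, 168.1]
ft_force: [0.5, 0.0, 0.4]
opening: 85.3
grip_force: 0.0
clock: 20.43
tool_pos: [574.8, -172.2, 160.8]
eef_rot: [180.0, -0.1, 167.9]
ft_force: [0.2, -0.3, -0.4]
opening: 85.5
grip_force: 0.0
(np.float64(574.8585756693675), np.float64(-172.2575426870155), np.float64(161.01224088735322), np.float64(167.90767935881422))
nippers 0.67 [226.8, 0.0, 286.6, 65.6] ((453.1431579589844, -120.78968048095703), (174.08209228515625, 32.06853103637695), 87.18987274169922)
tweezers 0.56 [339.3, 243.2, 22.4, 152.1] ((656.77880859375, -173.26699829101562), (14.841021537780762, 124.73193359375), 78.32585144042969)
tweezers {'centre': [350.5, 320.5], 'confidence': 0.84} [[ 657.15357632 -172.52347107]]
```

View pics/w8.png

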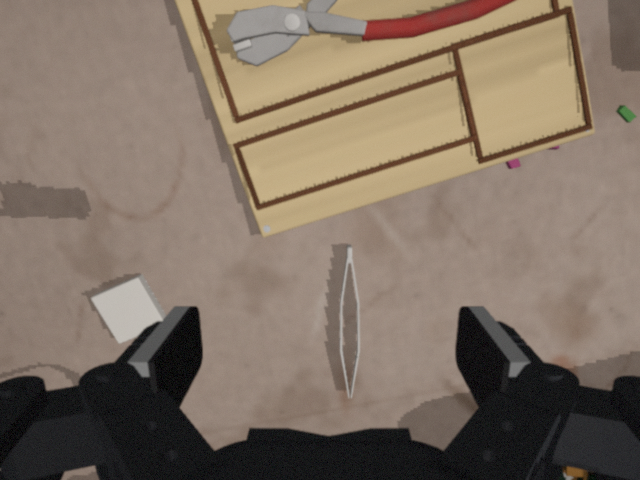

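Tweezers at (350,320), running (350,248) to (350,397). The nippers lie inside the long wide frame. Picking the tweezers gently.

```bash
python3 -m jog '[[0,0,-0.4,-3,0.6,2,0],[0,0,-0.4,-6,1.2,5,0],[0,0,-0.4,-8.05,1.63,8,0],[0,0,-0.4,-8.05,1.63,11,0],[0,0,-0.4,-8.05,1.63,13,0.2],[0,0,-0.4,-8.05,1.63,14.2,0.3],[0,0,-0.4,-8.05,1.63,15,0.4],[0,0,-0.4,-8.05,1.63,15.5,0.5],[0,0,-0.4,-8.05,1.63,15.8,0.5],[0,0,-0.4,-8.05,1.63,15.8,0.5],[0,0,-0.4,-8.05,1.63,15.8,0.5]]' 30
python3 -m jog '[[0,0,0,0,0,0,0.7],[0,0,0,0,0,0,0.8],[0,0,0,0,0,0,1],[0,0,0,0,0,0,1],[0,0,0,0,0,0,1],[0,0,0,0,0,0,1]]'
python3 - <<'E'
from h import *
p=pose(); print(p, go(p,(524,-144.6,60,95.6)))
E
```

```text
clock: 21.6
tool_pos: [657.8, -173.3, 4.7]
eef_rot: [-180.0, 0.1, 168.4]
ft_force: [0.6, -0.4, 0.7]
opening: 42.6
grip_force: 0.0
clock: 22.1
tool_pos: [657.7, -173.3, 4.4]
eef_rot: [-180.0, 0.1, 168.4]
ft_force: [-1.5, -0.4, 4.8]
opening: 13.5
grip_force: 29.3
(np.float64(657.6965433050138), np.float64(-173.28004917910957), np.float64(4.361528507350578), np.float64(168.40202426361353)) [-0.0, -0.0, 72.8, 13.67, 0.12, -5.56]
```

```bash
python3 -m jog '[[0,0,0,0,0,-1,1],[0,0,0,0,0,-3,1],[0,0,7,1,0,-5,1],[0,0,14,3,0.1,-5.6,1],[0,0,21,5,0.1,-5.6,1],[0,0,28,7,0.1,-5.6,1],[0,0,35,9,0.1,-5.6,1],[0,0,42,11,0.1,-5.6,1],[0,0,49,13,0.1,-5.6,1],[0,0,56,13.7,0.1,-5.6,1],[0,0,63,13.7,0.1,-5.6,1],[0,0,70,13.7,0.1,-5.6,1]]'
python3 -m jog '[[0,0,2.8,0,0,0,1],[0,0,2.8,0,0,0,1],[0,0,2.8,0,0,0,1]]'
python3 - <<'E'
from h import *
p=pose(); print(p, go(p,(524,-144.6,12.6,95.6)),r.get_state()["opening"])
E
```

```text
clock: 23.1
tool_pos: [523.0, -144.6, 60.6]
eef_rot: [180.0, 0.0, 98.0]
ft_force: [0.4, 0.3, -0.1]
opening: 13.1
grip_force: 29.6
clock: 23.35
tool_pos: [523.5, -144.7, 60.1]
eef_rot: [180.0, 0.0, 95.7]
ft_force: [-0.6, -0.4, 0.3]
opening: 13.1
grip_force: 29.6
(np.float64(523.4787003930496), np.float64(-144.682302224449), np.float64(60.131850679844526), np.float64(95.72027908227558)) [0.0, -0.0, 0.12, 0.0, 0.05, 4.75] 13.088821195876353
```

```bash
python3 -m jog '[[0,0,0,0,0.05,2,1],[0,0,0,0,0.05,3.5,1],[0,0,0,0,0.05,4.3,1],[0,0,0,0,0.05,4.7,1],[0,0,0,0,0.05,4.75,1],[0,0,0,0,0.05,4.75,1],[0,0,0,0,0.05,4.75,1]]'
python3 -m jog '[[0,0,0,0,0,0,0.8],[0,0,0,0,0,0,0.65],[0,0,0,0,0,0,0.65],[0,0,0,0,0,-1,0.65],[0,0,0,0,0,-4,0.65],[0,0,0,0,0,-8,0.5],[0,0,0,0,0,-12,0],[0,0,0,0,0,-15,0],[0,0,0,0,0,-15,0]]'
python3 - <<'E'
from h import *
p=pose(); print(p, go(p,(440,-100,270,180)))
E
```

```text
clock: 23.93
tool_pos: [524.1, -144.7, 12.5]
eef_rot: [180.0, 0.0, 95.6]
ft_force: [1.1, 0.2, 0.2]
opening: 13.1
grip_force: 31.3
clock: 24.68
tool_pos: [526.4, -145.3, 169.2]
eef_rot: [179.5, 0.2, 95.6]
ft_force: [0.9, -0.0, 0.3]
opening: 76.8
grip_force: 0.0
(np.float64(526.3930796239376), np.float64(-145.3064380625424), np.float64(169.20091694717433), np.float64(95.6023914163272)) [0.0, 0.0, -84.4, 5.35, -8.16, -10.08]
```

```bash
python3 -m jog '[[0,0,-7,1,-1,-2,0],[0,0,-14,2,-2,-4,0],[0,0,-21,3,-3,-6,0],[0,0,-28,4,-4,-8,0],[0,0,-35,5,-5,-10,0],[0,0,-42,5.3,-6,-10,0],[0,0,-49,5.3,-7,-10,0],[0,0,-56,5.3,-8,-10,0],[0,0,-63,5.3,-8.2,-10,0],[0,0,-70,5.3,-8.2,-10,0],[0,0,-77,5.3,-8.2,-10,0],[0,0,-84,5.3,-8.2,-10,0]]'
python3 -m jog '[[0,0,0,0,0,0,0],[0,0,0,0,0,0,0]]'
python3 - <<'E'
from fit import *
c=r.calibration("wrist"); im=r.capture("wrist"); cv2.imwrite("pics/w9.png",im[:,:,::-1])
p=pose(); print(p)
b,_=fit("three",im,c,(477.5,-111,5.6)); print("board",b)
def loc(q):
    a=np.radians(b[2]); return (np.array(q)-b[:2])@np.array([[np.cos(a),-np.sin(a)],[np.sin(a),np.cos(a)]])
for n,z in (("nippers",16),("tweezers",12)):
  for d in r.cut_out(n,"wrist")[:2]:
    ys,xs=np.nonzero(d["pixels"]); print(n,d["confidence"],d["rect"],cv2.minAreaRect(loc(ray(c,np.c_[xs,ys],z)).astype(np.float32)))
E
```

```text
clock: 25.68
tool_pos: [436.7, -99.8, 262.8]
eef_rot: [-180.0, 0.0, 179.9]
ft_force: [-0.4, 0.2, -0.7]
opening: 85.5
grip_force: 0.0
clock: 25.85
tool_pos: [436.9, -99.8, 262.5]
eef_rot: [-180.0, 0.0, 179.4]
ft_force: [-0.7, -0.5, 0.3]
opening: 85.7
grip_force: 0.0
(np.float64(436.9007732523153), np.float64(-99.80917215851493), np.float64(262.4071799543773), np.float64(179.33739759835638))
board [484.12565169 -18.95473238  -9.74099603]
nippers 0.88 [209.1, 164.1, 210.8, 65.8] ((-27.371923446655273, -101.49522399902344), (59.7425537109375, 187.17445373535156), 14.1881742477417)
tweezers 0.8 [224.3, 276.4, 124.1, 25.8] ((61.30107116699219, -116.95382690429688), (18.95562171936035, 126.01197814941406), 15.764891624450684)
tweezers 0.24 [611.1, 182.8, 28.5, 91.8] ((-43.71952819824219, 201.026611328125), (92.6816635131836, 28.173870086669922), 20.113323211669922)
```

View pics/w9.png

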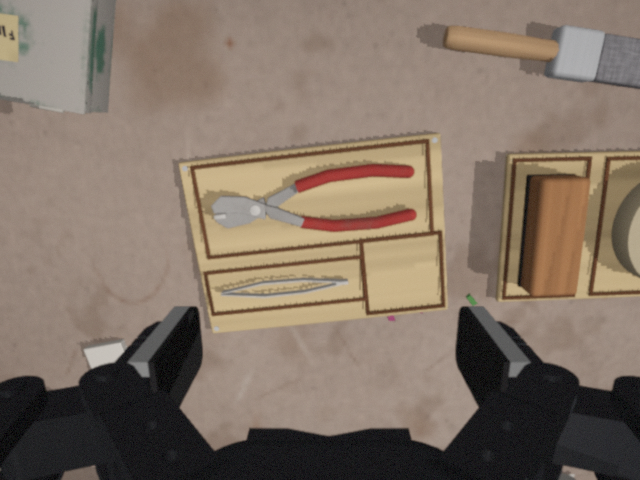

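Nippers come out at world (440.0,-114.4) and tweezers at (524.7,-144.6). Both are within 1 mm of their targets and clear of the strips, pixels (310,195) and (285,287). Now the jar.

```bash
python3 -m jog '[[0,0,0,1,4,0,0],[0,0,0,1.7,8,0,0],[0,0,0,1.7,12,0,0],[0,0,0,1.7,16,0,0],[0,0,0,1.7,20,1,0],[0,0,0,1.7,24,2,0],[0,0,0,1.7,28,3,0],[0,0,0,1.7,32,4,0],[0,0,0,1.7,36,5,0],[0,0,0,1.7,40,6,0],[0,0,0,1.7,44,7,0],[0,0,0,1.7,48,7,0]]'
python3 -m jog '[[0,0,-0.5,0,2,0,0],[0,0,-0.5,0,2,0,0],[0,0,-0.5,0,2,0,0]]'
python3 - <<'E'
from h import *
c=r.calibration("wrist"); im=r.capture("wrist"); cv2.imwrite("pics/w10.png",im[150:420,200:640,::-1])
p=pose(); print(p)
for d in r.pinpoint("jar","wrist"): print(d,ray(c,d["centre"],0))
for d in r.cut_out("jar","wrist"): print(d["confidence"],d["rect"])
t=r.capture("top"); ct=r.calibration("top")
for d in r.pinpoint("jar","top"): print("top",d,ray(ct,d["centre"],0))
E
```

```text
clock: 27.0
tool_pos: [422.2, 381.9, 190.1]
eef_rot: [-179.9, -0.1, 179.5]
ft_force: [0.7, -0.2, 0.5]
opening: 85.4
grip_force: 0.0
clock: 27.25
tool_pos: [423.0, 401.0, 191.4]
eef_rot: [-180.0, -0.0, -179.9]
ft_force: [-1.1, -1.2, -0.0]
opening: 85.6
grip_force: 0.0
(np.float64(423.274696315152), np.float64(400.07767017960504), np.float64(191.73491433387167), np.float64(-179.9567923597279))
{'centre': [476.3, 299.1], 'confidence': 0.87} [[498.94862003 525.44893321]]
{'centre': [371.2, 305.3], 'confidence': 0.83} [[504.503623   436.79416347]]
0.97 [450.6, 274.5, 90.9, 76.5]
0.65 [341.9, 278.4, 73.7, 93.7]
top {'centre': [135.7, 276.8], 'confidence': 0.95} [[494.45440954 526.61362525]]
top {'centre': [170.1, 271.5], 'confidence': 0.75} [[510.05468526 440.23309299]]
top {'centre': [394.7, 307.6], 'confidence': 0.54} [[ 436.43160815 -112.10295273]]
```

View pics/w10.png

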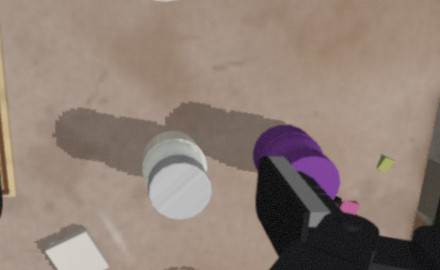

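The crop shows the pale, steel-capped jar at full-image (371,305) and the purple look-alike at (485,300). The steel one fits the description, so I'll pick it with a diagonal grip that keeps the fingers off the purple one.

```bash
python3 -m jog '[[0,0,7,-2,1,1,0],[0,0,14,-4,2,3,0],[0,0,21,-6,3,5,0],[0,0,28,-8.1,3.7,7,0],[0,0,35,-8.1,3.7,8,0],[0,0,42,-8.1,3.7,9,0],[0,0,45,-8.1,3.7,11,0],[0,0,45,-8.1,3.7,14,0],[0,0,45,-8.1,3.7,16.5,0],[0,0,45,-8.1,3.7,17.75,0],[0,0,45,-8.1,3.7,17.75,0],[0,0,45,-8.1,3.7,17.75,0]]'
python3 -m jog '[[0,0,0,0,0,0,0.2],[0,0,0,0,0,0,0.4],[0,0,0,0,0,0,0.6],[0,0,0,0,0,0,0.8],[0,0,0,0,0,0,1],[0,0,0,0,0,0,1],[0,0,0,0,0,0,1]]' 40
python3 - <<'E'
from h import *
p=pose(); print(p, go(p,(512.7,-29.2,110,185.6)))
E
```

```text
clock: 28.5
tool_pos: [504.4, 436.7, 14.7]
eef_rot: [-180.0, -0.0, 135.0]
ft_force: [0.4, 0.6, 0.2]
opening: 85.2
grip_force: 0.0
clock: 29.08
tool_pos: [505.0, 437.9, 16.1]
eef_rot: [179.9, 0.0, 135.1]
ft_force: [-1.7, -1.8, 10.0]
opening: 47.9
grip_force: 39.7
(np.float64(505.03575235875473), np.float64(437.87133419606744), np.float64(16.1400183565351), np.float64(135.0976421727682)) [0.0, 0.0, -50.5, -33.51, -32.54, -9.39]
```

```bash
python3 -m jog '[[0,0,0,0,0,-3,1],[0,0,0,0,0,-6,1],[0,0,0,0,0,-9.4,1],[0,0,-7,-2.5,-2.5,-9.4,1],[0,0,-14,-5,-5,-9.4,1],[0,0,-20,-8,-8,-9.4,1],[0,0,-25,-11,-10.7,-9.4,1],[0,0,-30,-14,-13.6,-9.4,1],[0,0,-35,-17,-16.5,-9.4,1],[0,0,-40,-20,-19.4,-9.4,1],[0,0,-45,-22,-21.4,-9.4,1],[0,0,-50.5,-24,-23.3,-9.4,1]]'
python3 - <<'E'
from h import *
p=pose(); print(p, go(p,(512.7,-29.2,110,185.6)))
E
```

```text
clock: 30.08
tool_pos: [509.8, 101.0, 109.2]
eef_rot: [180.0, 0.1, -174.2]
ft_force: [0.7, 0.6, -2.6]
opening: 47.7
grip_force: 42.7
(np.float64(509.76833104407393), np.float64(100.9606454811898), np.float64(109.20523572685192), np.float64(-174.21994463009293)) [0.0, -0.0, 0.18, 1.02, -12.98, -0.08]
```

```bash
python3 -m jog '[[0,0,0,0.4,-3.5,0,1],[0,0,0,0.7,-7,0,1],[0,0,0,1,-10.5,0,1],[0,0,0,1,-13,0,1],[0,0,0,1,-13,0,1],[0,0,0,1,-13,0,1],[0,0,0,1,-13,0,1]]'
python3 - <<'E'
from h import *
p=pose(); print(p, go(p,(512.7,-29.2,24,185.6)))
E
```

```text
clock: 30.67
tool_pos: [512.7, -27.1, 108.8]
eef_rot: [180.0, 0.0, -174.4]
ft_force: [0.5, 0.2, -1.5]
opening: 48.1
grip_force: 42.7
(np.float64(512.7410901887035), np.float64(-27.083060103282705), np.float64(108.82679287625321), np.float64(-174.41443037102232)) [0.0, 0.0, -0.01, 0.02, -0.21, 8.48]
```

```bash
python3 -m jog '[[0,0,0,0,-0.2,2.5,1],[0,0,0,0,-0.2,5,1],[0,0,0,0,-0.2,7,1],[0,0,0,0,-0.2,8,1],[0,0,0,0,-0.2,8.3,1],[0,0,0,0,-0.2,8.45,1],[0,0,0,0,-0.2,8.45,1],[0,0,0,0,-0.2,8.45,1]]'
python3 -m jog '[[0,0,0,0,0,0.05,1],[0,0,0,0,0,0.05,1]]'
```

```text
clock: 31.33
tool_pos: [513.6, -29.2, 25.0]
eef_rot: [-180.0, 0.1, -174.4]
ft_force: [-0.1, 0.3, -1.8]
opening: 48.0
grip_force: 42.7
clock: 31.5
tool_pos: [513.6, -29.3, 24.2]
eef_rot: [-180.0, 0.1, -174.4]
ft_force: [0.0, 1.3, 3.2]
opening: 47.8
grip_force: 43.1
```

Contact with the board (force now upward), so I release and back off.

```bash
python3 -m jog '[[0,0,0,0,0,0,0.4],[0,0,0,0,0,0,0.25],[0,0,0,0,0,0,0.2],[0,0,0,0,0,-0.5,0.2],[0,0,0,0,0,-3,0.2],[0,0,0,0,0,-7,0.2],[0,0,0,0,0,-11,0],[0,0,0,4,3,-15,0],[0,0,0,8,6,-18,0],[0,0,0,10,9,-22,0],[0,0,0,10,9,-24,0],[0,0,0,10,9,-24,0]]'
python3 -m jog '[[0,0,0,0,0,0,0],[0,0,0,0,0,0,0]]'
python3 - <<'E'
from fit import *
c=r.calibration("wrist"); im=r.capture("wrist"); cv2.imwrite("pics/w11.png",im[:,:,::-1])
p=pose(); print(p)
B={"nippers":((477.5,-111,5.6),16),"tweezers":((477.5,-111,5.6),12),"jar":((477.5,-111,5.6),70),"block":((469,183.7,1.2),40),"tape_roll":((469,183.7,1.2),33)}
for n,(b,z) in B.items():
  a=np.radians(b[2]); M=np.array([[np.cos(a),-np.sin(a)],[np.sin(a),np.cos(a)]])
  for d in r.cut_out(n,"wrist")[:2]:
    ys,xs=np.nonzero(d["pixels"]); print(n,round(d["confidence"],2),d["rect"],cv2.minAreaRect(((ray(c,np.c_[xs,ys],z)-b[:2])@M).astype(np.float32)))
  for d in r.pinpoint(n,"wrist")[:2]: print("  pin",round(d["confidence"],2),d["centre"],(ray(c,d["centre"],8)-b[:2])@M)
E
```

```text
clock: 32.5
tool_pos: [403.0, 51.6, 267.2]
eef_rot: [180.0, 0.2, -174.4]
ft_force: [0.3, -0.2, 1.2]
opening: 85.4
grip_force: 0.0
clock: 32.67
tool_pos: [404.8, 50.9, 264.9]
eef_rot: [180.0, 0.2, -174.3]
ft_force: [0.4, -0.8, -0.5]
opening: 85.6
grip_force: 0.0
(np.float64(404.65747204573705), np.float64(50.48660579525609), np.float64(263.71735681765904), np.float64(-174.36882746991537))
nippers 0.73 [50.8, 184.6, 200.9, 62.4] ((-36.78749084472656, 0.14768218994140625), (188.86471557617188, 58.52325439453125), 89.99934387207031)
  pin 0.76 [153.1, 214.1] [[-38.9282735    0.08579231]]
tweezers 0.67 [62.3, 288.8, 123.8, 19.3] ((44.030418395996094, -38.34128189086914), (17.32738494873047, 126.68598937988281), 0.4170360863208771)
  pin 0.63 [455.6, 270.6] [[ 17.74734512 293.64150136]]
jar 0.67 [198.1, 270.8, 66.3, 75.5] ((32.214290618896484, 83.69214630126953), (44.54611587524414, 70.52238464355469), 60.61507797241211)
jar 0.41 [355.9, 212.2, 56.6, 122.0] ((0.19263076782226562, 212.11497497558594), (43.111968994140625, 105.21337127685547), 85.8543701171875)
  pin 0.71 [238.5, 297.2] [[46.26950694 77.56816125]]
block 0.8 [353.8, 214.1, 58.1, 121.1] ((-3.18121337890625, -78.55963134765625), (114.70808410644531, 48.769569396972656), 0.0504450649023056)
  pin 0.8 [379.5, 268.7] [[  1.30832173 -76.08129305]]
tape_roll 0.84 [446.3, 221.6, 124.4, 113.3] ((-8.415243148803711, 43.42008972167969), (119.01021575927734, 98.03173828125), 72.0769271850586)
```

View pics/w11.png

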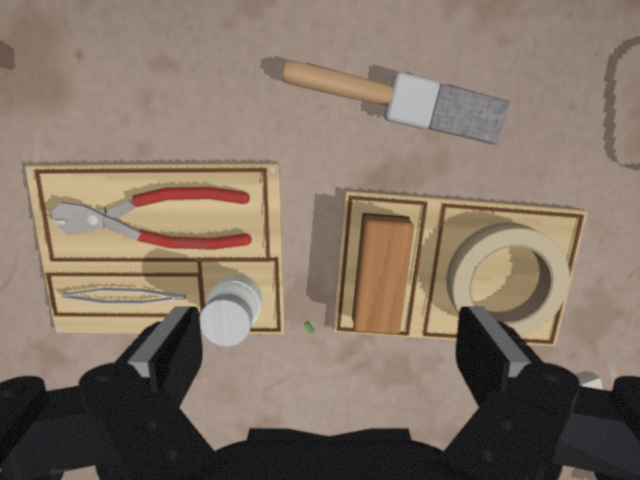

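Everything sits in its frame: nippers (153,214), tweezers (124,295), jar base (238,297), block (380,270) and tape (510,278). My measured offsets from the place centres are all about 4 mm or less. For the tape I rely on the earlier w3 rim measurement, since a finger hides part of it here. Handing in.

```bash
python3 -c "
from rig import r
print(r.sign_off())"
```

```text
the job is handed in; nothing more can be done
None
```

I made up both kits and handed the job in at about 33 s; in the last pictures all five things were let go and inside their frames, within about 4 mm of centre, but the hand-in gave back no verdict.

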